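Roll down the trunking's clip-in slats

TASK

Take the hand roller from its stand by its orange grip and roll it along the white slats of the cable trunking with slow, steady, firm pressure (about 15 to 20 N, never more than 45 N) until every slat is fully home, flush with the rails. Touch the trunking with the roller only, leave the other things on the bench where they are, and finally hang the roller back upright in the notches of its stand and let go.

Things in the scene. Friction and masses are not known exactly. Their poses are not given: they have to be found in the camera images.
- trunking: Grey cable-trunking base fixed to the bench, 116 x 244 mm in plan, walls 24 mm high. Origin: centre of its underside, on the bench; y runs along its length and the row of slats, x across, z up. In it a dark steel rail frame, 104 x 228 mm, stands on packing of unknown thickness: its top lies 36 to 44 mm above the bench, not reported, to be found by touch
- slat_row (a point): Middle of the row of eight white clip-in slats, on the bench under it (same point and axes as the trunking's origin). Slats are 86 mm (x) x 23 mm (y), centres at y = -84, -60, -36, -12, 12, 36, 60, 84 mm (slat 1 to 8). An unseated slat stands up to 4 mm above the rail frame's top, a seated one is flush with it
- stand: Blue stand fixed to the bench: dark base plate 160 (x) x 74 (y) x 8 mm, two posts at x = -57 and +57 mm, 14 mm thick in x, each with an upward-open notch running along x on y = 0: 22 mm wide, flaring above, floor 70 mm above the bench, prongs up to about 92 mm. Origin: centre of its underside
- roller: Hand roller, about 0.5 kg. Origin: lowest point of the drum, midway along it; z up to the grip, x along the drum's axis, y the rolling direction. Black drum 48 mm diameter, 66 mm long; steel cheeks at x = -40 and +40 mm down to z = 15 mm. It starts hanging centred in the stand, axes parallel to the stand's, crossbar ends on the notch floors, origin 18 mm above the bench
- roller_grip (a point): Centre of the roller's orange upright grip, 87 mm above the roller's origin: 46 mm (x) x 30 mm (y) x 50 mm high (roller z = 62 to 112 mm); hold it from above across its 30 mm (roller y). Under it the steel crossbar, 136 (x) x 16 (y) mm, z = 52 to 62 mm
- roller_drum (a joint): rotation of the drum on its axle, rad, free to turn; starts at 0. Rolling 24 mm turns it 1 rad
- nipple: black steel pipe nipple, bystander, 48 mm across, 108 mm tall, standing; origin at the centre of its underside
- conduit_body: grey cast conduit body, bystander, 36 x 130 x 39 mm, lying; origin at the centre of its underside
- carton: small orange and white carton, bystander, 76 x 53 x 62 mm; origin at the centre of its underside
- valve: brass ball valve with blue lever, bystander, 39 x 124 x 54 mm, lying; origin at the centre of its underside
- slat_1 (a joint): how far slat 1 of 8 (centre at y = -84 mm of the trunking) has been pressed down, m: 0 = 4 mm proud, 0.004 = fully home, flush. Its clips hold it wherever it is left; it moves only under 7 to 10 N, and sluggishly (about 2 mm/s for each newton beyond that), so about 15 to 20 N at some 25 mm/s of rolling seats it; a short tap does not
- slat_2 (a joint): how far slat 2 of 8 (centre at y = -60 mm of the trunking) has been pressed down, m: 0 = 4 mm proud, 0.004 = fully home, flush. Its clips hold it wherever it is left; it moves only under 7 to 10 N, and sluggishly (about 2 mm/s for each newton beyond that), so about 15 to 20 N at some 25 mm/s of rolling seats it; a short tap does not
- slat_3 (a joint): how far slat 3 of 8 (centre at y = -36 mm of the trunking) has been pressed down, m: 0 = 4 mm proud, 0.004 = fully home, flush. Its clips hold it wherever it is left; it moves only under 7 to 10 N, and sluggishly (about 2 mm/s for each newton beyond that), so about 15 to 20 N at some 25 mm/s of rolling seats it; a short tap does not
- slat_4 (a joint): how far slat 4 of 8 (centre at y = -12 mm of the trunking) has been pressed down, m: 0 = 4 mm proud, 0.004 = fully home, flush. Its clips hold it wherever it is left; it moves only under 7 to 10 N, and sluggishly (about 2 mm/s for each newton beyond that), so about 15 to 20 N at some 25 mm/s of rolling seats it; a short tap does not
- slat_5 (a joint): how far slat 5 of 8 (centre at y = 12 mm of the trunking) has been pressed down, m: 0 = 4 mm proud, 0.004 = fully home, flush. Its clips hold it wherever it is left; it moves only under 7 to 10 N, and sluggishly (about 2 mm/s for each newton beyond that), so about 15 to 20 N at some 25 mm/s of rolling seats it; a short tap does not
- slat_6 (a joint): how far slat 6 of 8 (centre at y = 36 mm of the trunking) has been pressed down, m: 0 = 4 mm proud, 0.004 = fully home, flush. Its clips hold it wherever it is left; it moves only under 7 to 10 N, and sluggishly (about 2 mm/s for each newton beyond that), so about 15 to 20 N at some 25 mm/s of rolling seats it; a short tap does not
- slat_7 (a joint): how far slat 7 of 8 (centre at y = 60 mm of the trunking) has been pressed down, m: 0 = 4 mm proud, 0.004 = fully home, flush. Its clips hold it wherever it is left; it moves only under 7 to 10 N, and sluggishly (about 2 mm/s for each newton beyond that), so about 15 to 20 N at some 25 mm/s of rolling seats it; a short tap does not
- slat_8 (a joint): how far slat 8 of 8 (centre at y = 84 mm of the trunking) has been pressed down, m: 0 = 4 mm proud, 0.004 = fully home, flush. Its clips hold it wherever it is left; it moves only under 7 to 10 N, and sluggishly (about 2 mm/s for each newton beyond that), so about 15 to 20 N at some 25 mm/s of rolling seats it; a short tap does not
Not all that is in view belongs to the job. Of the things that look like the roller, the middle-sized one is meant.

How it is judged:
On the way, in this order (a step that is already met when the one before it is completed fails the run):
1. the roller is lifted out of its stand (z of roller in the frame of stand above 0.045 m and contact force between roller and stand below 0.1 N), for 0.1 s.
2. the roller, pressed on the slats, has been rolled along them: its drum has turned at least 2 rad (48 mm) with it pressing on the trunking (contact force between roller and trunking above 5 N and (value of joint roller_drum above 2 rad or value of joint roller_drum below -2 rad)), for 0.1 s.
At the end, for the whole second after the job is handed in: all eight slats are pressed home to within 1 mm of flush, and the roller hangs upright (within 0.1 rad) and at rest in both notches of its stand, within 15 mm of the middle along the crossbar, 6 mm across and 4 mm in height of where it first hung (value of joint each of slat_1, slat_2, slat_3, slat_4, slat_5, slat_6, slat_7, slat_8 above 0.003 m and z of roller in the frame of stand between 0.014 and 0.022 m and y of roller in the frame of stand between -0.006 and 0.006 m and x of roller in the frame of stand between -0.015 and 0.015 m and angle between roller's own z axis and vertical below 0.1 rad and contact force between roller and stand above 1 N and linear speed of roller below 0.02 m/s); the robot touches nothing.
It fails at once if the roller presses on the trunking with more than 45 N (contact force between roller and trunking above 45 N).
It fails at once if the gripper touches the trunking or its slats (contact force between any of the fingers, the arm and trunking above 1 N).
It fails at once if a bystander (nipple, conduit body, carton, valve) is moved by more than 30 mm (distance of any of nipple, conduit_body, carton, valve from where it was at the start of the episode above 0.03 m).
It also fails if it takes over 67 s, if anything falls off the work surface, if the arm or the gripper's body presses on something with over 40 N, if the wrist force passes 120 N, or if a joint passes its speed limit or range.

ROBOT

A 6-joint arm with a two-finger parallel gripper is mounted at the origin on a cart in front of the work surface, level with it; the furniture and walls round the work are solid. World frame = base frame: x ahead of the robot, y to its left, z up, the work surface at z = 0. Lengths are in m, angles in rad, forces in N, time in s.
With the tool pointing down it reaches from about 0.275 to 0.75 m from the base axis. Payload 10.2 kg.
Tool frame: the origin (TCP) lies midway between the tips of the shut fingers; the grasp point (between the pads) lies 19 mm behind it (env.hold_point_z is the distance from the TCP to the grasp point, in m); z points along the fingers, y is the line along which they close (so a half turn about z gives the same grasp; the last joint's range is limited). The gripper opens to 85 mm and grips with 20 to 120 N. Pads are 22 mm wide; open, the fingers measure 114 mm over their backs; the gripper's body (76 mm by 85 mm) begins 54 mm behind the grasp point. The pads swing forward as they close: fully open they stand 13 mm farther back than shut.
Start: joints at [1.002, 0.313, 1.498, -0, 1.331, -0.223], TCP at [0.178, 0.494, 0.231] pointing down, gripper open.
Joint ranges: [-2.94, 2.94], [-0.97, 2.17], [0.19, 2.56], [-1.23, 4.37], [0.02, 3.11], [-2.88, 2.88]. Speed limits (rad/s): [2.39, 2.39, 3.01, 3.14, 3.14, 3.14].

INTERFACE

Orientations are given as a unit quaternion [x, y, z, w].
In Python, from bench import env, kinematics, monitor, eyes, job gives the robot as it stands. The module is installed in compiled form; this text tells all that it offers. Calls block until the motion is done:
- env.reach(position, orientation): joint-space move of the TCP to a pose.
- env.movel(position, velocity=0.15, frame=None, guard=None): straight line of the TCP; frame=None keeps the orientation; velocity is the mean speed in m/s. With guard (N) it stops when the force on the tool has changed by that much, and returns True; else False.
- env.set_joints(angles): joint-space move.
- env.release() and env.close_gripper(effort=None): open the fingers fully, or close them until they stop; effort is the grip in N (None keeps the last).
- env.hold(seconds).
- kinematics.ik(position, orientation): joint angles nearest the present ones, or None.
- monitor.sense(): the state.
- eyes.grab_frame(name): name is "side" or "top"; returns a dict with "frame" (420x560x3 uint8, red, green, blue), "mtx" (3x3 intrinsics, pixels), "k1" (the pictures are not rectified: a ray, as slopes to the right and down, at radius r is drawn at 1 + k1 r^2 times it, then the intrinsics apply), "view" (4x4, takes a point from world to camera coordinates). Camera axes: x right, y down, z forward; pixel columns grow to the right and rows downward; lengths in m; the calibration is good to about 2 mm. A picture is of the moment at which its call begins. There is no depth.
A pose or a line that the arm cannot do raises env.MotionError and nothing moves.
- job.hand_in(): hands the job in; it is judged then, once.
The state is a dict: "clock": time; "joints": joint angles; "qvel": joint speeds; "joint_efforts": joint torques, N m; "position": TCP position; "ee_rot": TCP orientation; "contact_force": force on the tool from outside, world axes, zero at the start; "ft_torque": the same for the moment, N m; "finger_gap": opening from 0.0 (shut) to 1.0 (fully open); "gripper_force": force on a finger pad.
Only numpy, scipy, OpenCV 4.12 (cv2) and the standard library are available. Lean on these libraries where they do the work, as an engineer would, in place of code of your own. Each camera call takes 0.05 s, during which the arm holds its last target. There are 200 camera calls.

## Working session

There is one attempt and no reset: what is moved stays moved. The work goes in short steps, each a Python script; the robot and the scene stay as the last script left them, time stands still between calls to the robot, and variables do not carry over. Pictures are saved under pics/ and viewed, at most 10 in all, crops included, and the job is handed in when it is done.

```bash
mkdir -p pics; cat > h.py <<'E'
import numpy as np, cv2
from bench import env, kinematics, monitor, eyes, job
def snap(n,f):
    d=eyes.grab_frame(n); cv2.imwrite('pics/'+f+'.png',d['frame'][:,:,::-1]); np.savez('pics/'+f+'.npz',**{k:d[k] for k in('frame','mtx','k1','view')}); return d
def ray(d,u,v):
    K=np.array(d['mtx']); p=np.array([(u-K[0,2])/K[0,0],(v-K[1,2])/K[1,1]]); s=p.copy()
    for _ in range(30): s=p/(1+float(d['k1'])*(s@s))
    V=np.array(d['view']); return -V[:3,:3].T@V[:3,3], V[:3,:3].T@np.array([s[0],s[1],1])
def at(d,u,v,z):
    o,r=ray(d,u,v); return (o+r*(z-o[2])/r[2])
def proj(d,P):
    V=np.array(d['view']);K=np.array(d['mtx']);c=V[:3,:3]@np.array(P)+V[:3,3];s=c[:2]/c[2];s=s*(1+float(d['k1'])*(s@s));return K[:2,:2]@s+K[:2,2]
E
python3 - <<'E'
from h import *
for n in('side','top'):
    d=snap(n,n+'0');im=cv2.resize(d['frame'][:,:,::-1],(800,600),interpolation=cv2.INTER_CUBIC);cv2.imwrite('pics/%s0b.png'%n,im)
    print(n,ray(d,280,210))
s=monitor.sense();print(s)
E
```

```text
side (array([ 0.39503373, -1.54726741,  0.66884859]), array([ 0.06875861,  0.9159982 , -0.39541092]))
top (array([ 0.31228056, -0.12753696,  1.3459977 ]), array([ 0.12910465,  0.01201508, -0.99157283]))
{'clock': 0.1, 'joints': array([ 1.00158732e+00,  3.13375624e-01,  1.49836164e+00,  6.99909806e-06,
        1.33098215e+00, -2.23398914e-01]), 'qvel': array([-0.00070509, -0.00086813, -0.0026351 ,  0.00091576, -0.00027706,
        0.00139838]), 'joint_efforts': array([ 3.00220825e-03, -4.12906337e+01, -2.60141855e+01, -1.79354474e-04,
        3.02784116e-03,  2.27640874e-05]), 'position': array([0.17783791, 0.4937223 , 0.23080153]), 'ee_rot': array([ 1.72045596e-01,  9.85088826e-01, -5.18404535e-04, -2.20607393e-04]), 'contact_force': array([ 0.40401852, -0.31975509, -0.21713463]), 'ft_torque': array([-0.02857943, -0.03143892,  0.02288144]), 'gripper_force': 0.0, 'finger_gap': 0.9999152971085765}
```

View pics/top0b.png

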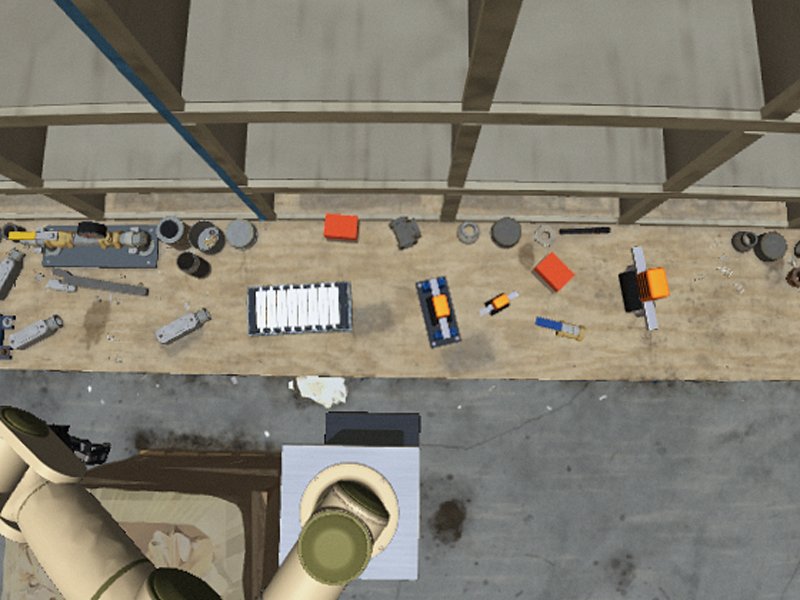

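View pics/side0b.png

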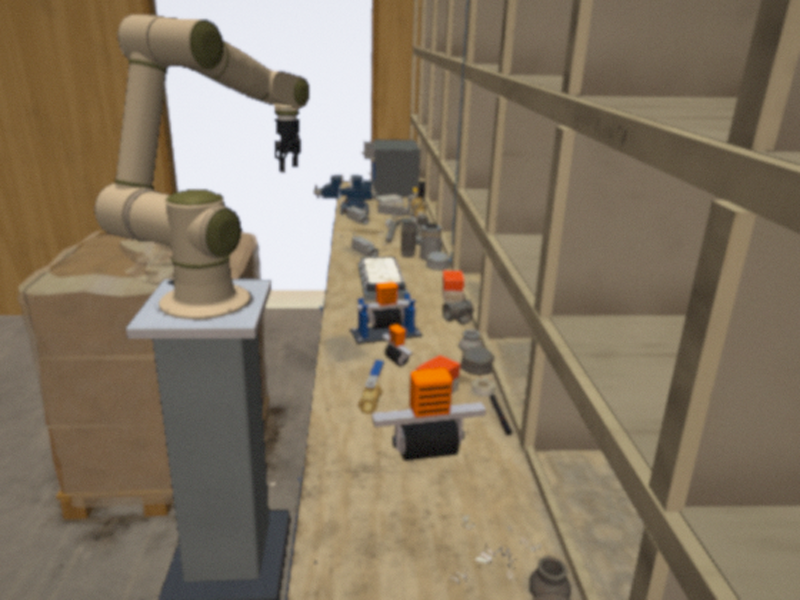

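Roller-like candidates in the top view at 800x600 are: one in the blue stand at (440,306), a small one at (500,300) and a large one at (645,288). The stand one is middle-sized and hangs in a stand, so it fits. The trunking is at (300,307).

```bash
python3 - <<'E'
from h import *
d=np.load('pics/top0.npz');im=d['frame'][:,:,::-1]
c=cv2.resize(im[185:255,165:345],None,fx=4.444,fy=4.444,interpolation=cv2.INTER_CUBIC);cv2.imwrite('pics/c1.png',c);print(c.shape)
print(at(d,308,215,.0),at(d,210,215,0.04))
E
```

```text
(311, 800, 3)
[ 0.47176596 -0.2059935   0.        ] [0.46265093 0.11855545 0.04      ]
```

View pics/c1.png

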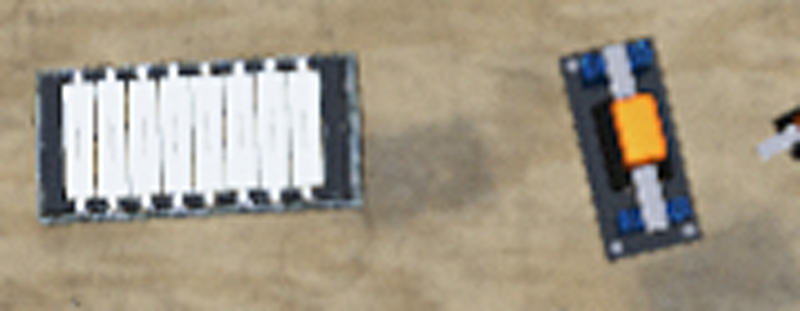

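The crop shows the blue stand, with its plate corners at (560,57), (652,38), (703,238) and (609,260). The roller hangs in it with grip top centre at about (638,130). The trunking's rim corners are (38,72), (356,55), (361,207) and (41,222). This confirms the roller in the stand is the middle-sized one.

```bash
python3 - <<'E'
from h import *
d=np.load('pics/top0.npz')
def W(p,z): return np.array([at(d,165+(a+.5)/4.444-.5,185+(b+.5)/4.444-.5,z)[:2] for a,b in p])
def rep(n,p,z):
    w=W(p,z);e=np.roll(w,-1,0)-w;print(n,w.mean(0),np.linalg.norm(e,axis=1),np.degrees(np.arctan2(e[:,1],e[:,0])))
rep('plate',[(560,57),(652,38),(703,238),(609,260)],.008)
rep('trunk',[(38,72),(356,55),(361,207),(41,222)],.024)
rep('grip',[(613,98),(655,93),(667,162),(622,167)],.13)
rep('slats',[(63,82),(318,69),(326,187),(66,198)],.042)
rep('bar',[(605,45),(628,45),(667,228),(646,231)],.08)
E
```

```text
plate [ 0.46128011 -0.20080768] [0.07151893 0.15644215 0.07244752 0.15811819] [ -77.44171164 -165.59514294  103.90546279   14.05590935]
trunk [0.46175033 0.12408069] [0.24181137 0.11465592 0.24060244 0.1137934 ] [ -86.22323442 -176.64357953   93.5719619     3.96271745]
grip [ 0.45992616 -0.19979051] [0.02913738 0.04835755 0.03103099 0.04805579] [ -82.39363091 -169.97343005   97.12841033    7.78462772]
slats [0.46327308 0.12489178] [0.19110692 0.08809196 0.19311175 0.08683771] [ -86.35357087 -174.50492781   93.28668979    4.20117167]
bar [ 0.46113606 -0.20075104] [0.01654206 0.13433302 0.01507242 0.13675304] [ -89.25232802 -167.75175731   98.88951734   12.73568888]
```

```bash
cat >> h.py <<'E'
from scipy.spatial.transform import Rotation as Rn
def q(thdeg): # tool down, tool y at angle th
    t=np.radians(thdeg);c,s=np.cos(t),np.sin(t)
    return Rn.from_matrix(np.array([[-s,c,0],[c,s,0],[0,0,-1]]).T).as_quat()
ST=np.array([.461,-.2005]);TR=np.array([.4622,.1243]);SY,TY=13.5,3.7
TYD=np.array([-np.sin(np.radians(TY)),np.cos(np.radians(TY))]) # trunk +y in world
E
python3 - <<'E'
from h import *
for o in(90,-90):
    print(o,kinematics.ik([*ST,.24],q(SY+o)),kinematics.ik([*ST,.088],q(SY+o)))
    for y in(-.09,.09): print(kinematics.ik([*(TR+y*TYD),.11],q(TY+o)))
o=90
env.reach([*ST,.24],q(SY+o));s=monitor.sense();print(s['clock'],s['position'])
snap('side','s1');snap('top','t1')
im=cv2.imread('pics/t1.png')[150:290,220:400];im2=cv2.imread('pics/s1.png')[110:250,200:340]
cv2.imwrite('pics/c2.png',np.hstack([cv2.resize(i,None,fx=2.5*.98,fy=2.5*.98,interpolation=cv2.INTER_CUBIC) for i in(im,im2)]))
E
```

```text
90 [-6.43705571e-01  2.57051068e-01  1.54873547e+00 -4.44089210e-16
  1.33580611e+00 -2.45012135e+00] [-6.43705571e-01  4.30585045e-01  1.74087961e+00 -4.44089210e-16
  9.70127998e-01 -2.45012135e+00]
[-1.76880532e-01  3.33590160e-01  1.81798794e+00 -4.44089210e-16
  9.90014552e-01 -1.81225404e+00]
[ 2.05861742e-01  4.01007638e-01  1.71685504e+00 -4.44089210e-16
  1.02372998e+00 -1.42951177e+00]
-90 [-6.43705571e-01  2.57051068e-01  1.54873547e+00 -4.44089210e-16
  1.33580611e+00  6.91471307e-01] [-6.43705571e-01  4.30585045e-01  1.74087961e+00 -4.44089210e-16
  9.70127998e-01  6.91471307e-01]
[-1.76880532e-01  3.33590160e-01  1.81798794e+00 -4.44089210e-16
  9.90014552e-01  1.32933861e+00]
[ 2.05861742e-01  4.01007638e-01  1.71685504e+00 -4.44089210e-16
  1.02372998e+00  1.71208089e+00]
2.75 [ 0.46119518 -0.19999817  0.24000364]
```

View pics/c2.png

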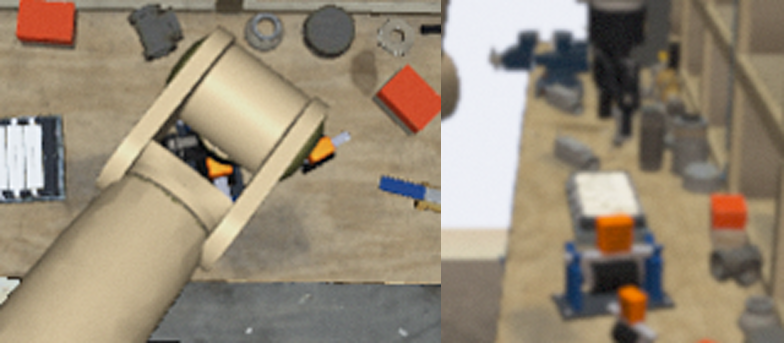

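The gripper hangs in line with the orange grip in the side view (gripper column about 617, grip about 614). I'm descending and gripping now.

```bash
python3 - <<'E'
from h import *
d=np.load('pics/s1.npz');print('grip proj side',proj(d,[*ST,.13]),'seen',200+614/2.45,110+222/2.45)
print(env.movel([*ST,.15],.15),env.movel([*ST,.088],.06,guard=6))
s=monitor.sense();f0=s['contact_force'];print(s['clock'],s['position'],f0)
env.close_gripper(90);s=monitor.sense();print(s['clock'],s['position'],s['finger_gap'],s['gripper_force'],s['contact_force'])
if s['finger_gap']>.1:
    p=s['position'];np.save('grasp.npy',p)
    env.movel([*ST,.088+.075],.08)
    env.hold(.3);s=monitor.sense();print(s['clock'],s['position'],s['finger_gap'],s['contact_force'],s['ft_torque'])
    snap('side','s2');cv2.imwrite('pics/c3.png',cv2.resize(cv2.imread('pics/s2.png')[110:250,200:340],None,fx=4,fy=4,interpolation=cv2.INTER_CUBIC))
E
```

```text
grip proj side [269.70348639 198.13371596] seen 450.61224489795916 200.61224489795916
False False
4.7833 [ 0.46119151 -0.20063285  0.0883527 ] [ 0.51137929 -0.31700978 -0.1962579 ]
5.3333 [ 0.46104178 -0.20040992  0.0882898 ] 0.34319530511505325 88.7410569190979 [-1.55481349  2.62811127  5.95513746]
6.725 [ 0.46095597 -0.20046945  0.16281343] 0.33730739334939575 [ 0.26776185  0.71118431 -6.14493642] [0.01298077 0.01230985 0.02803432]
```

View pics/c3.png

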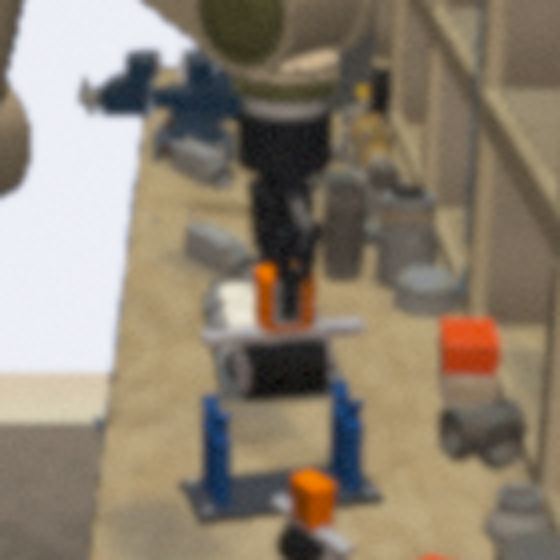

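The roller is held level and clear of the posts, which end below it in the crop. Next I go to slat 1 and probe.

```bash
python3 - <<'E'
from h import *
Q=q(TY+90)
P=lambda y,z:[*(TR+y*TYD),z]
env.reach(P(-.084,.163),Q);env.movel(P(-.084,.128),.08)
env.hold(.2);t=monitor.sense();T=t['contact_force'];np.save('tare.npy',T);print(t['clock'],T)
print(env.movel(P(-.084,.098),.015,guard=6))
for i in range(4):
    s=monitor.sense();print(s['clock'],s['position'],s['contact_force']-T);env.hold(.15)
p=s['position']; z=p[2]
for i in range(3):
    z-=.0005;t0=monitor.sense()['clock'];env.movel(P(-.084,z),.02);s=monitor.sense();print(z,s['clock']-t0,s['position'],s['contact_force']-T)
E
```

```text
8.5167 [ 4.16611847e-04 -9.78840050e-01 -5.94198341e+00]
True
9.5833 [0.46754404 0.04045786 0.11354273] [0.54715717 1.5277365  7.66158083]
9.7333 [0.46748844 0.0404808  0.11341238] [1.76524574 0.72166359 8.70727962]
9.8833 [0.46738773 0.04051238 0.11323855] [3.12814631 1.24127285 8.80546046]
10.0333 [0.46732517 0.04055002 0.11312768] [3.79797839 0.83453394 9.21708481]
0.11262768181400246 0.25 [0.467493   0.04050371 0.11251586] [1.87508771 1.60011955 8.67187537]
0.11212768181400246 0.25 [0.46748779 0.04049365 0.11199375] [3.18853511 1.37889477 8.60234756]
0.11162768181400246 0.25 [0.46750154 0.0404945  0.11150416] [2.43355238 0.83092367 8.60601135]
```

```bash
cat >> h.py <<'E'
Q=q(TY+90)
P=lambda y,z:[*(TR+y*TYD),z]
def F():
    s=monitor.sense();return s['clock'],s['contact_force']-np.load('tare.npy'),s['position']
def roll(y,z,y1,step=.005,vel=.02,ft=17,k=8e-5):
    sg=np.sign(y1-y); n=0
    while sg*(y1-y)>1e-4:
        c,f,p=F(); z+=np.clip(k*(np.linalg.norm(f)-ft),-.0008,.0015)
        y+=sg*min(step,abs(y1-y)); g=env.movel(P(y,z),vel,guard=14)
        n+=1; print('%.2f y%.1f z%.2f p%.2f'%(c,y*1e3,z*1e3,p[2]*1e3),np.round(f,1),'G' if g else '')
        if np.linalg.norm(f)>32: print('HIGH');break
    return y,z
E
python3 - <<'E'
from h import *
z=F()[2][2]
for i in range(12):
    c,f,p=F();n=f[2]
    print('%.2f z%.2f p%.2f %.1f'%(c,z*1e3,p[2]*1e3,n))
    if n>14: break
    z-=.0006; env.movel(P(-.084,z),.02,guard=14)
y,z=roll(-.084,z,-.044);print(z)
E
```

```text
10.93 z111.50 p111.50 8.6
11.18 z110.90 p110.82 9.8
11.43 z110.30 p110.74 14.9
11.43 y-79.0 z110.14 p110.74 [ 0.5  1.3 14.9] 
11.83 y-74.0 z110.11 p110.78 [-0.9 -3.8 16.1] 
12.23 y-69.0 z110.12 p110.75 [-1.9 -2.2 16.9] 
12.63 y-64.0 z110.09 p110.73 [-1.7  2.  16.4] 
13.03 y-59.0 z110.09 p110.74 [ 0.3  1.4 17. ] 
13.43 y-54.0 z110.13 p110.74 [-1.2  0.6 17.5] 
13.83 y-49.0 z110.20 p110.76 [-1.7 -2.  17.7] 
14.23 y-44.0 z110.23 p110.78 [-1.2 -0.4 17.3] 
0.11022633483239566
```

```bash
python3 - <<'E'
from h import *
z=.11023
y,z=roll(-.044,z,.088);print(y,z)
E
```

```text
14.63 y-39.0 z110.15 p110.74 [-0.2  1.4 16. ] 
15.03 y-34.0 z110.15 p110.73 [-1.   1.2 16.9] 
15.43 y-29.0 z110.18 p110.74 [-1.2 -1.5 17.3] 
15.83 y-24.0 z110.23 p110.78 [-2.4 -4.  16.9] 
16.23 y-19.0 z110.21 p110.79 [-2.3  0.1 16.6] 
16.63 y-14.0 z110.22 p110.73 [-0.8  0.8 17.1] 
17.03 y-9.0 z110.17 p110.76 [-0.7  1.  16.4] 
17.43 y-4.0 z110.22 p110.73 [-2.2  0.3 17.5] 
17.83 y1.0 z110.23 p110.76 [-1.1 -1.8 16.9] 
18.23 y6.0 z110.25 p110.77 [-1.7  1.1 17.2] 
18.63 y11.0 z110.22 p110.75 [-2.   1.5 16.4] 
19.03 y16.0 z110.19 p110.77 [-2.1  2.7 16.3] 
19.43 y21.0 z110.33 p110.76 [-2.6 -1.4 18.4] 
19.83 y26.0 z110.29 p110.80 [-1.1 -1.5 16.4] 
20.23 y31.0 z110.24 p110.74 [-1.7  0.6 16.3] 
20.63 y36.0 z110.31 p110.76 [-3.2  0.6 17.6] 
21.03 y41.0 z110.32 p110.77 [-1.4  2.4 16.8] 
21.43 y46.0 z110.37 p110.76 [-2.2 -1.9 17.4] 
21.83 y51.0 z110.36 p110.80 [-1.6 -0.8 16.8] 
22.23 y56.0 z110.31 p110.75 [-1.5  0.4 16.3] 
22.63 y61.0 z110.33 p110.75 [-2.9  1.4 16.8] 
23.03 y66.0 z110.37 p110.78 [-2.5  1.1 17.3] 
23.43 y71.0 z110.34 p110.79 [-2.1 -2.1 16.4] 
23.83 y76.0 z110.37 p110.78 [-1.9 -0.8 17.2] 
24.23 y81.0 z110.28 p110.75 [-1.4  2.  15.7] 
24.63 y86.0 z110.31 p110.77 [-2.4  0.7 17.2] 
25.03 y88.0 z110.19 p110.75 [-1.6  1.3 15.4] 
0.088 0.11018836584612188
```

```bash
python3 - <<'E'
from h import *
y,z=roll(.088,.1102,-.086,step=.012,vel=.04)
env.movel(P(y,.165),.1)
s=monitor.sense();print(s['clock'],s['position'],s['finger_gap'])
env.reach([*ST,.165],q(SY+90));env.hold(.2)
snap('side','s3');snap('top','t3')
s=monitor.sense();print(s['clock'],s['position'],s['contact_force'],s['ft_torque'])
a=cv2.resize(cv2.imread('pics/s3.png')[150:240,230:320],(400,400),interpolation=cv2.INTER_CUBIC)
b=cv2.resize(cv2.imread('pics/t3.png')[180:260,165:245],(400,400),interpolation=cv2.INTER_CUBIC);cv2.imwrite('pics/c4.png',np.hstack([a,b]))
E
```

```text
25.28 y76.0 z110.24 p110.76 [-3.   1.7 17.2] 
25.73 y64.0 z110.20 p110.73 [-2.5 -0.2 16.2] 
26.18 y52.0 z110.23 p110.77 [-2.6  0.5 17.3] 
26.63 y40.0 z110.25 p110.74 [-1.6  0.2 17.1] 
27.08 y28.0 z110.24 p110.77 [-1.5  0.1 16.9] 
27.53 y16.0 z110.25 p110.77 [-1.3  1.  17. ] 
27.98 y4.0 z110.13 p110.77 [-1.2  0.4 15.4] 
28.43 y-8.0 z110.04 p110.71 [-0.4 -0.1 15.8] 
28.88 y-20.0 z110.08 p110.76 [-0.8  0.3 17.6] 
29.33 y-32.0 z110.12 p110.71 [-0.8  0.6 17.4] 
29.78 y-44.0 z110.07 p110.73 [ 0.7 -0.4 16.4] 
30.23 y-56.0 z109.97 p110.71 [ 0.2  0.3 15.8] 
30.68 y-68.0 z109.90 p110.75 [ 0.5  1.  16. ] 
31.13 y-80.0 z109.90 p110.69 [ 0.1  1.1 17. ] 
31.58 y-86.0 z109.96 p110.74 [ 0.2 -0.6 17.6] 
32.5833 [0.46697406 0.03860394 0.16394632] 0.343003581280619
33.8333 [ 0.46124783 -0.19976597  0.16505849] [ 0.06596268  0.53393005 -5.68241954] [0.02620777 0.01676396 0.00647202]
```

View pics/c4.png

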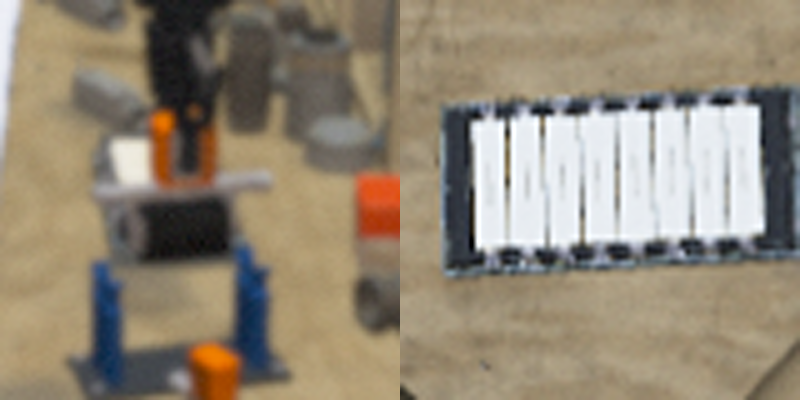

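The bar keeps the same slope it had when lifted, so it is still level, and the slats look even with uniform gaps. I'm lowering it into the notches.

```bash
python3 - <<'E'
from h import *
env.movel([*ST,.115],.08);print(env.movel([*ST,.0872],.025,guard=4))
s=monitor.sense();print(s['clock'],s['position'],s['contact_force'])
snap('side','s4')
if abs(s['position'][2]-.0883)<.0025:
    env.release();env.hold(.3);env.movel([*ST,.2],.12);env.movel([.40,-.2+.2,.3],.25);env.hold(.3)
    s=monitor.sense();print(s['clock'],s['position'],s['contact_force'])
    snap('side','s5');snap('top','t5')
    a=cv2.resize(cv2.imread('pics/s5.png')[170:250,230:310],(400,400),interpolation=cv2.INTER_CUBIC)
    b=cv2.resize(cv2.imread('pics/t5.png')[180:260,265:345],(400,400),interpolation=cv2.INTER_CUBIC);cv2.imwrite('pics/c5.png',np.hstack([a,b]))
E
```

```text
True
35.6 [ 0.46088388 -0.2004266   0.08826944] [-0.81357687  0.41263067  7.0519205 ]
39.0083 [ 0.40004841 -0.00040026  0.29969956] [ 0.67601482 -0.14573215  0.88890231]
```

View pics/c5.png

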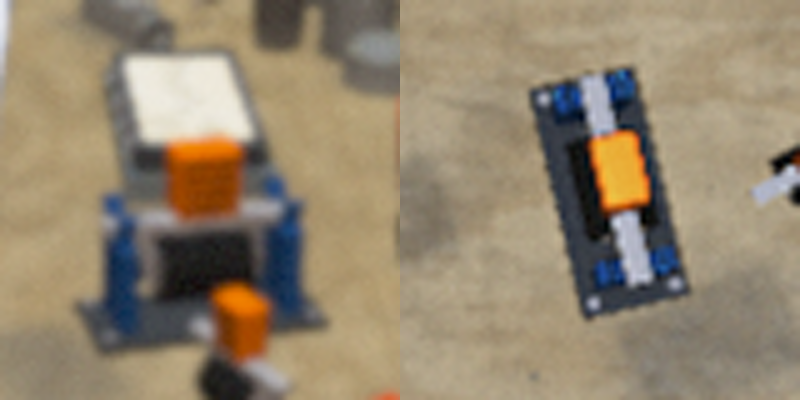

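The roller hangs in both notches, upright and centred, just as it did at the start. The slats look flush and the gripper is clear.

```bash
python3 -c "
from h import *
print(job.hand_in())"
```

```text
the job is handed in; nothing more can be done
None
```

I handed in the job at about 39 s of robot time: all eight slats read flush after two rolling passes at about 17 N, and the roller is back upright in its stand and released; the hand-in returned no verdict.

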